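# Last tumbler from the crockery crate back onto the stack

### The arm

A 6-joint arm with a two-finger parallel gripper is mounted at the origin on the work surface. World frame = base frame: x ahead of the robot, y to its left, z up, the work surface at z = 0. Lengths are in mm, angles in rad, forces in N, time in s.
With the tool pointing down it reaches from about 400 to 925 mm from the base axis. Payload 12.5 kg.
Tool frame: the origin (TCP) lies at the very end of the fingers, on their centre line; the grasp point (between the pads) lies 19 mm behind it; z points along the fingers, y is the direction in which the jaws open and shut (so a half turn about z gives the same grasp; the last joint's range is limited). The gripper opens to 95 mm and grips with 3 to 60 N. Pads are 20 mm wide; open, the fingers measure 119 mm over their backs; the gripper's body (75 mm by 180 mm) begins 59 mm behind the grasp point.
Start: joints at [1.095, 0.491, 1.559, -0, 1.092, -0.106], TCP at [225.878, 582.774, 214.661] pointing down, gripper open.
Joint ranges: [-3.1, 3.1], [-0.84, 2.19], [0.05, 2.79], [-1.13, 4.28], [0.06, 2.93], [-2.69, 2.69]. Speed limits (rad/s): [2.22, 2.22, 2.79, 3.14, 3.14, 3.14].

### API

Orientations are given as [roll, pitch, yaw] about the fixed x, y, z axes, in that order (R = Rz(yaw) Ry(pitch) Rx(roll)).
In Python, from cell import env gives the robot as it stands.
- The arm moves only by the shell command python3 -m pendant 'ROWS'. ROWS is JSON, a list that holds one entry, the list of rows, each a list of 5 numbers: the opening, from 0 (shut) to 1 (fully open), then the shift along the tool's x, y, z in m, then the turn about the tool's z in rad. A call has exactly 8 rows; each row is the pose to reach, as a shift and turn from the pose commanded when the call began, along the tool's axes at that moment; what a row does not reach only later rows make up. A row lasts 1/10 s, in which the tool goes at most 50 mm and 8.59 degrees, less where a joint would pass 70% of its speed; a pose out of reach is approached as far as the arm can. A call with a gripper value outside its range is refused whole. The fingers move at their own pace and stop on an object; the grip force is fixed at half the most. Time passes only in rows, so rows that repeat a pose let the fingers close, or fill a call up. It gives the time, the measured TCP pose, the force and the opening at its end, in the units of the state.
- env.state(): the state, without advancing time (a new reading comes with each control period).
- env.read_camera(name): name is "scene" or "top"; returns a dict with "image" (480x640x3 uint8, blue, green, red), "range_z" (480x640 float32, mm along the optical axis (not along the pixel's ray), 0 where there is no reading), "fx", "fy", "cx", "cy" (pixels), "rvec" (rotation vector, rad) and "tvec" (3), from world to camera coordinates, as OpenCV has them. Camera axes: x right, y down, z forward; pixel columns grow to the right and rows downward; lengths in mm; the calibration is good to about 2 mm. A picture is of the moment at which its call begins.
- env.job_done(): hands the job in, once; it reports no verdict.
The state is a dict: "t": time; "joints": joint angles; "qvel": joint speeds; "tau": joint torques, N m; "eef_pos": TCP position; "tcp_rot": TCP orientation; "ft_force": force on the tool from outside, world axes, zero at the start; "moment": the same for the moment, N m; "opening": opening from 0.0 (shut) to 1.0 (fully open).
Only numpy, scipy, OpenCV 4.12 (cv2) and the standard library are available. Lean on these libraries where they do the work, as an engineer would, in place of code of your own. Each camera call takes 0.05 s, during which the arm holds its last target. There are 200 camera calls.

### The job

One yellow tumbler was left lying on its side among the other things in the grey crate. Lift it out, put it down on the bare table and let go of it so that you can take it again another way, then lower it in your hand, mouth up, into the stack of yellow tumblers on the tray until it is fully home, and let go. Leave everything else where it is.

Things in the scene. Friction and masses are not known exactly. Their poses are not given: they have to be found in the camera images.
- target_center (a point): loose yellow stacking tumbler lying on its side in the crate, a hollow plastic cup 88 mm high, 50 to 85 g. The point is its centre, half-way up its axis; z runs from foot to mouth. From the foot (38 mm across) a cone widens to 53 mm at 54 mm height; there an outward shoulder steps to 62 mm, and the top 34 mm is a straight band 62 mm across; wall 3 mm. Can stand freely on its foot
- stack_low_center (a point): the lower of two nested yellow tumblers standing mouth up on the tray, the same shape as the target: centre, half-way up; z axis up to its mouth. Loose. (Such a tumbler laid on a flat surface rests on the edges of foot and shoulder, its centre 28 mm above the surface and its axis rising 12.5 degrees towards the mouth; it hardly rolls.)
- stack_top_center (a point): the upper tumbler of that stack, same shape, loose: centre, half-way up; z up to its mouth. The target goes into this one. Each sits with its shoulder on the rim of the one below, centre 34 mm above the other's, so that only its band shows; 1.5 mm play. Fingers holding a band must end above its shoulder, or they meet the rim below. The stack slides or topples if pushed hard
- crate: grey plastic crate, 340 (its x) x 230 (its y) x 75 mm high, 4 mm walls and floor, fixed; origin at the centre of its underside. The yellow tumbler lies near its middle, mouth roughly to the crate's +x; five other things, 70 to 88 mm high, stand at its x ends, two flat ones lie along its sides
- tray: brown wooden tray, 260 (its x) x 200 (its y) mm, floor 6 mm thick, rim 22 mm high, small steel handles at its x ends up to 38 mm, fixed; origin at the centre of its underside. Between crate and tray the table (top at height 0) is bare
- mug: bystander in the crate, beyond the tumbler's mouth: blue ceramic mug, 72 mm across, 72 mm high, its handle reaching 37 mm out to the crate's +y; origin under its foot
- jam_jar: bystander in the crate, at the other corner of that end: amber jar with a red lid, 62 mm across, 70 mm high; origin under its foot
- blue_tumbler_center (a point): bystander in the crate: a blue tumbler of the same shape, standing mouth down; centre, half-way up
- tea_tin: bystander in the crate: green tin, 68 mm across, 72 mm high; origin under its foot
- sugar_pot: bystander on the tray: white sugar pot with a steel lid, 68 mm across, 75 mm high; origin under its foot
- biscuits: bystander on the bare strip between crate and tray, at its far end: loose biscuit carton with a red band, 160 (its x) x 65 x 45 mm high; origin under its centre. Nearer the robot the strip is free
- salt: bystander in the crate: white salt shaker, 34 mm across, 72 mm high; origin under its foot
- teaspoon: bystander in the crate: steel teaspoon lying flat along one long side, 118 mm long, 6 mm high; origin under its middle
- stirrer: bystander in the crate: wooden spatula lying flat along the other long side, 150 mm long, 7 mm high; origin under its middle
Not all that is in view belongs to the job. What is shaped like the part that bears stack_top_center but pink is not meant.

How it is judged:
By the outcome, as a careful person would: the job done as asked, in the order asked, and still so for the second after the job is handed in, with the robot touching nothing.
It also fails if it takes over 67 s, if anything falls off the work surface, if the arm or the gripper's body presses on something with over 40 N, if the wrist force passes 120 N, or if a joint passes its speed limit or range.

## Working session

There is one attempt and no reset: what is moved stays moved. The work goes in short steps, Python scripts to look and compute and a shell command to move; the robot and the scene stay as the last step left them, time stands still between calls to the robot, and variables do not carry over. Pictures are saved under pics/ and viewed, about 8 in all and at most 12, crops included, and the job is handed in when it is done.

```bash
ls && mkdir -p pics && cat > h.py <<'E'
import numpy as np, cv2
from scipy.spatial.transform import Rotation as R
from cell import env
def cam(n):
    c=env.read_camera(n); c['R']=cv2.Rodrigues(np.array(c['rvec'],float))[0]; c['t']=np.array(c['tvec'],float).ravel(); return c
def cloud(c):
    v,u=np.mgrid[0:480,0:640]; z=c['range_z'].astype(float)
    P=np.stack([(u-c['cx'])/c['fx']*z,(v-c['cy'])/c['fy']*z,z],-1)
    W=(P-c['t'])@c['R']; W[z==0]=np.nan; return W
E
python3 - <<'E'
from h import *
for n in ['scene','top']:
    c=cam(n); cv2.imwrite(f'pics/{n}0.png',c['image']); np.savez(f'{n}0.npz',**c)
    print(n,c['fx'],-c['R'].T@c['t'],c['R'][2])
print(env.state())
E
```

```text
pics
scene 438.8491603237744 [942.25186287 610.66734498 652.61581294] [-0.39947353 -0.68104195 -0.61367969]
top 621.0221612517631 [ 387.96834666  -43.48000504 1368.19260351] [ 0.15088051 -0.004185   -0.98854315]
{'t': 0.1, 'joints': array([ 1.09539457e+00,  4.91486612e-01,  1.55939697e+00,  6.32105639e-06,
        1.09169400e+00, -1.05584569e-01]), 'qvel': array([-1.17565672e-05, -1.48083718e-03, -8.60315535e-04,  1.93923170e-03,
       -1.59932111e-03,  6.72748227e-04]), 'tau': array([ 2.26170727e-03, -6.13623047e+01, -2.58602160e+01,  6.94075646e-02,
        4.70330310e-02, -6.98753593e-05]), 'eef_pos': array([225.77142858, 582.56374937, 214.12514073]), 'tcp_rot': array([-3.14061381e+00, -1.09374799e-04,  2.77177250e+00]), 'ft_force': array([-1.21382985,  1.31761166, -0.07140372]), 'moment': array([ 0.0056655 , -0.0542863 , -0.01964884]), 'opening': 1.003369213087993}
```

View pics/top0.png

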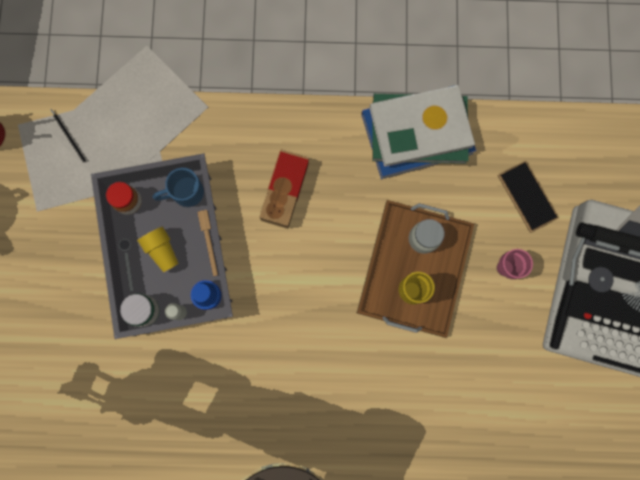

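View pics/scene0.png

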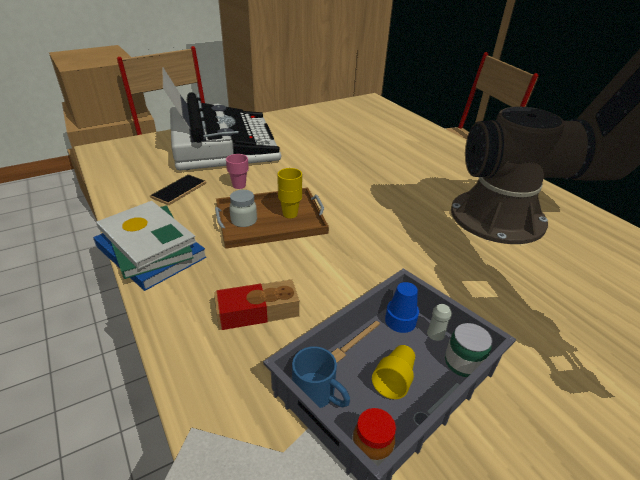

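Top view: yellow things are the lying tumbler in the crate (158,250) and the nested pair on the tray (417,288). The pink cup is at (516,264), off the tray. The target is the one at (158,250), lying with its mouth towards the mug at (183,185). The stack is the yellow one on the tray, next to the sugar pot (427,236). Next I'll measure them and confirm in an enlarged crop.

```bash
cat >> h.py <<'E'
from scipy.optimize import least_squares
PROF=np.array([[0,0],[0,19],[54,26.5],[54,31],[88,31]],float) # (s,r)
def sdist(P,c,a):
    d=P-c; s=d@a; r=np.linalg.norm(d-np.outer(s,a),axis=1); q=np.c_[s+44,r]
    D=[]
    for A,B in zip(PROF[:-1],PROF[1:]):
        u=np.clip(((q-A)@(B-A))/((B-A)@(B-A)),0,1); D.append(np.linalg.norm(q-(A+u[:,None]*(B-A)),axis=1))
    # inner wall
    for A,B in [((88,28),(54,28)),((88,31),(88,28)),((51,23.5),(3,16))]:
        A=np.array(A,float);B=np.array(B,float)
        u=np.clip(((q-A)@(B-A))/((B-A)@(B-A)),0,1); D.append(np.linalg.norm(q-(A+u[:,None]*(B-A)),axis=1))
    return np.min(D,axis=0)
def hsv(c): return cv2.cvtColor(c['image'],cv2.COLOR_BGR2HSV)
def yellow(c):
    h=hsv(c); return (h[...,0]>20)&(h[...,0]<35)&(h[...,1]>200)&(h[...,2]>60)
def ypts(c,ctr,rad,zmin,zmax):
    W=cloud(c); m=yellow(c); m=cv2.erode(m.astype(np.uint8),np.ones((3,3)))>0
    P=W[m]; P=P[np.isfinite(P).all(1)]
    return P[(np.hypot(P[:,0]-ctr[0],P[:,1]-ctr[1])<rad)&(P[:,2]>zmin)&(P[:,2]<zmax)]
def ax(yaw,tilt): return np.array([np.cos(tilt)*np.cos(yaw),np.cos(tilt)*np.sin(yaw),np.sin(tilt)])
def fit_lying(P,x0,tilt=np.radians(12.5)):
    f=lambda p:sdist(P,p[:3],ax(p[3],p[4]))
    best=None
    for y in x0[3]+np.array([-.4,0,.4]):
        r=least_squares(f,[*x0[:3],y,tilt],loss='soft_l1',f_scale=2)
        if best is None or r.cost<best.cost: best=r
    return best.x,np.median(np.abs(f(best.x))),len(P)
E
python3 - <<'E'
from h import *
C={n:dict(np.load(f'{n}0.npz')) for n in ['scene','top']}
W={n:cloud(C[n]) for n in C}
for n,px in dict(top=[(158,250),(417,288),(427,236),(183,185),(205,295),(285,190),(300,300),(516,264)],scene=[(390,378),(400,360),(290,180),(320,330)]).items():
    for u,v in px: print(n,(u,v),W[n][v,u].round(0))
P={}
for name,uv in dict(t=(158,250),s=(417,288)).items():
    g=W['top'][uv[1],uv[0]]
    for n in C:
        Q=ypts(C[n],g,90,3,140); P[name,n]=Q; print(name,n,len(Q),Q.min(0).round(),Q.max(0).round())
    if name=='t':
        for k in (['top'],['scene'],['top','scene']):
            Q=np.vstack([P['t',n] for n in k]); r=fit_lying(Q,[*g[:2],34,0.4]); print(k,r[0].round(3),r[1],r[2])
    else:
        for k in (['top'],['scene'],['top','scene']):
            Q=np.vstack([P['s',n] for n in k])
            z=np.array([0,0,1.])
            f=lambda p:np.minimum(sdist(Q,np.array([p[0],p[1],p[2]]),z),sdist(Q,np.array([p[0],p[1],p[2]-34]),z))
            r=least_squares(f,[*g[:2],84],loss='soft_l1',f_scale=2); print(k,r.x.round(1),np.median(f(r.x)))
# crate wall top: pts with z in 68..82 grey, top view
w=W['top'];h=hsv(C['top'])
m=(w[...,2]>68)&(w[...,2]<82)&(h[...,1]<80)&(w[...,1]>100)&(w[...,1]<600)
Q=w[m][:,:2].astype(np.float32); print('crate rim',len(Q),cv2.minAreaRect(Q), np.array(cv2.boxPoints(cv2.minAreaRect(Q))).round())
im=C['top']['image']
a=cv2.resize(im[140:345,85:245],None,fx=2.6,fy=2.6,interpolation=3); b=cv2.resize(im[195:345,350:480],None,fx=2.6,fy=2.6,interpolation=3)
o=np.zeros((540,790,3),np.uint8); o[:a.shape[0],:a.shape[1]]=a; o[:b.shape[0],430:430+b.shape[1]]=b
cv2.imwrite('pics/crop1.png',o)
E
```

```text
top (158, 250) [569. 279.  59.]
top (417, 288) [ 504. -275.   43.]
top (427, 236) [ 611. -289.   81.]
top (183, 185) [723. 244.  13.]
top (205, 295) [474. 169.  91.]
top (285, 190) [710.  14.  48.]
top (300, 300) [475. -25.  -7.]
top (516, 264) [ 564. -494.   26.]
scene (390, 378) [584. 283.  13.]
scene (400, 360) [577. 290.  67.]
scene (290, 180) [ 509. -238.  124.]
scene (320, 330) [665. 178.  76.]
t scene 1457 [533. 253.   7.] [622. 329.  74.]
t top 1 [547. 274.  47.] [547. 274.  47.]
['top'] [5.68644e+02 2.79312e+02 3.40320e+01 4.86000e-01 5.86000e-01] 4.729931817716482e-06 1
['scene'] [5.70830e+02 2.81591e+02 3.58970e+01 5.29000e-01 2.01000e-01] 0.6294213630563235 1457
['top', 'scene'] [5.70837e+02 2.81583e+02 3.58900e+01 5.29000e-01 2.01000e-01] 0.6322606526669432 1458
s scene 876 [ 469. -293.   11.] [ 530. -227.  131.]Traceback (most recent call last):
  File "<stdin>", line 10, in <module>
    return umr_minimum(a, axis, None, out, keepdims, initial, where)
ValueError: zero-size array to reduction operation minimum which has no identity
```

```bash
sed -i 's/\[...,1\]>200)&(h\[...,2\]>60)/[...,1]>170)\&(h[...,2]>60)/' h.py && python3 - <<'E'
from h import *
C={n:dict(np.load(f'{n}0.npz')) for n in ['scene','top']}
W={n:cloud(C[n]) for n in C}; h=hsv(C['top']); print(h[250,158],h[285,417],h[300,300])
for n,(u,v) in [('top',(300,300)),('top',(270,330)),('top',(330,330))]: print(n,W[n][v-6:v+6,u-6:u+6].reshape(-1,3).mean(0).round(1))
print('scene table',W['scene'][300:312,195:205].reshape(-1,3).mean(0).round(1), W['scene'][240:250,370:380].reshape(-1,3).mean(0).round(1))
P={}
for name,uv in dict(t=(158,250),s=(417,288)).items():
    g=W['top'][uv[1],uv[0]]
    for n in C:
        P[name,n]=ypts(C[n],g,80,3,140)
    for k in (['top'],['scene'],['top','scene']):
        Q=np.vstack([P[name,n] for n in k])
        if len(Q)<20: print(name,k,len(Q)); continue
        if name=='t': r=fit_lying(Q,[*g[:2],34,0.4]); print(k,r[0].round(3),r[1],r[2])
        else:
            z=np.array([0,0,1.])
            f=lambda p:np.minimum(sdist(Q,np.array([p[0],p[1],p[2]]),z),sdist(Q,np.array([p[0],p[1],p[2]-34]),z))
            r=least_squares(f,[*g[:2],84],loss='soft_l1',f_scale=2); print(k,r.x.round(1),np.median(f(r.x)),len(Q))
w=W['top']
for n in ['top','scene']:
    w=W[n];hh=hsv(C[n])
    m=(w[...,2]>70)&(w[...,2]<80)&(hh[...,1]<90)&(hh[...,2]<120)&(w[...,1]>80)&(w[...,1]<480)&(w[...,0]>300)
    m=cv2.morphologyEx(m.astype(np.uint8),cv2.MORPH_OPEN,np.ones((2,2)))>0
    Q=w[m][:,:2].astype(np.float32); print('crate rim',len(Q),cv2.minAreaRect(Q), np.array(cv2.boxPoints(cv2.minAreaRect(Q))).round())
b=W['top'];m=(b[...,2]>82)&(b[...,0]<530)&(b[...,0]>400)&(b[...,1]>120)&(b[...,1]<230); print('blue top',np.nanmean(b[m],0).round(),m.sum())
im=C['top']['image']
a=cv2.resize(im[140:345,85:245],None,fx=2.6,fy=2.6,interpolation=3); b=cv2.resize(im[195:345,350:480],None,fx=2.6,fy=2.6,interpolation=3)
o=np.zeros((540,790,3),np.uint8); o[:a.shape[0],:a.shape[1]]=a; o[:b.shape[0],430:430+b.shape[1]]=b
cv2.imwrite('pics/crop1.png',o)
E
```

```text
[ 24 200 168] [ 24 196  99] [ 19 105 175]
top [ 4.756e+02 -2.350e+01  1.000e-01]
top [408.5  40.   -0. ]
top [nan nan nan]
scene table [ 8.142e+02 -5.350e+01  4.000e-01] [nan nan nan]
['top'] [5.73043e+02 2.81702e+02 3.47830e+01 5.71000e-01 2.01000e-01] 0.9268480987611376 735
['scene'] [5.71546e+02 2.80554e+02 3.56750e+01 5.68000e-01 2.05000e-01] 0.6389814385323389 1468
['top', 'scene'] [5.72363e+02 2.82144e+02 3.37090e+01 5.65000e-01 2.04000e-01] 0.6625608883081702 2203
['top'] [ 498.8 -262.3   87.8] 0.6092553656322011 797
['scene'] [ 498.3 -260.3   85.7] 0.7306187186940605 888
['top', 'scene'] [ 497.8 -259.7   87.8] 0.7429995689389628 1685
crate rim 2852 ((586.071044921875, 274.9075927734375), (373.6478271484375, 241.69927978515625), 13.561415672302246) [[376. 349.]
 [433. 114.]
 [796. 201.]
 [739. 436.]]
crate rim 5353 ((545.5643310546875, 261.8997802734375), (433.1594543457031, 242.7332763671875), 13.829146385192871) [[306. 328.]
 [364.  92.]
 [785. 196.]
 [727. 432.]]
blue top [478. 178.  92.] 311
```

View pics/crop1.png

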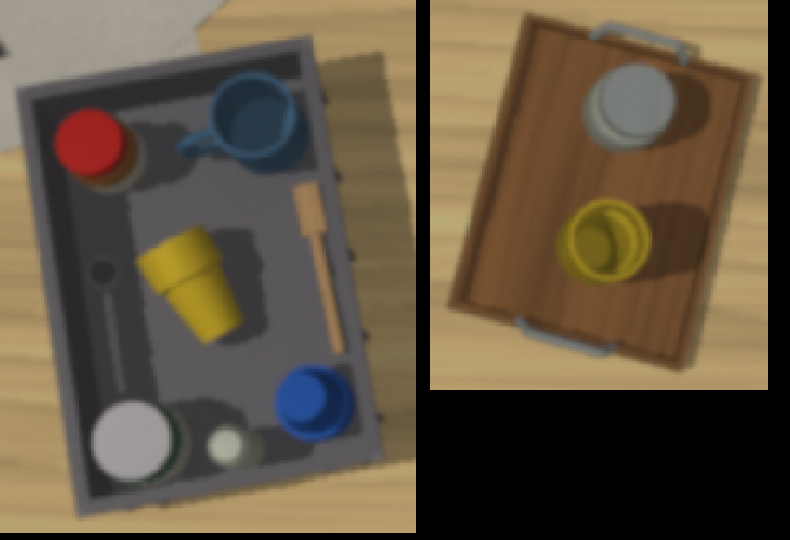

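Confirmed: the target is the yellow tumbler in the crate, with its axis from the foot (crop 222,330) to the mouth (170,255). Its fitted centre is (572,282,34) against an expected height of 32. The stack is the two-ringed yellow one on the tray, not the pink cup, with its upper centre at (498,-261,86) against an expected 84.

The tool stays vertical, so the tumbler has to be tipped upright inside the grip. I'll hold it by the band, push the mouth end up against the fixed crate wall, stand it on its foot, let go and regrasp.

```bash
cat >> h.py <<'E'
def go(x,y,z,yaw=None):
    s=env.state(); r=s['tcp_rot']; p=s['eef_pos']; Rm=R.from_euler('xyz',r).as_matrix()
    d=Rm.T@(np.array([x,y,z])-p)/1000; t=0 if yaw is None else (r[2]-yaw+np.pi)%(2*np.pi)-np.pi
    print('pos',p.round(1),'yaw',round(r[2],3),'-> shift m',d.round(4),'turn',round(t,3),'t',round(s['t'],1))
def raw(c,u,v,z):
    d=c['R'].T@np.array([(u-c['cx'])/c['fx'],(v-c['cy'])/c['fy'],1]); o=-c['R'].T@c['t']; return o+d*(z-o[2])/d[2]
E
python3 - <<'E'
from h import *
go(584,289,130,0.567)
c=dict(np.load('top0.npz'))
for p in [(312,37),(383,458),(78,517),(17,90)]:
    print(raw(c,85+p[0]/2.6,140+p[1]/2.6,75).round(1))
# outer -y wall from rim pts
for n in ['top','scene']:
    c=dict(np.load(n+'0.npz')); w=cloud(c); hh=hsv(c)
    e=np.array([np.cos(.237),np.sin(.237)]); nn=np.array([np.sin(.237),-np.cos(.237)])
    m=(w[...,2]>71)&(w[...,2]<79)&(hh[...,1]<90)&(hh[...,2]<130)
    q=w[m][:,:2]-np.array([572,280]); a=q@e; b=q@nn; k=(abs(a)<100)&(b>80)&(b<150)
    print(n,k.sum(),np.percentile(b[k],[3,50,97]),np.polyfit(a[k],b[k],1))
E
```

```text
pos [225.8 582.6 214.1] yaw 2.772 -> shift m [-0.4401 -0.1442  0.0842] turn 2.205 t 0.1
[777.2 187.8  75. ]
[432.7 113.3  75. ]
[380.  351.8  75. ]
[725.2 427.5  75. ]
top 471 [119.67496232 126.25195354 132.5499714 ] [1.80328123e-02 1.26278806e+02]
scene 655 [118.52908409 124.70268034 132.19397924] [1.87761604e-02 1.24689854e+02]
```

```bash
sed -n 1,40p /dev/null; python3 -c "
from h import *
c=dict(np.load('top0.npz'));w=cloud(c)
for p in [(135,208),(340,280),(300,200)]:
    print(w[int(140+p[1]/2.6),int(85+p[0]/2.6)])"
```

```text
[642.77651724 346.57936831   2.68226544]
[576.01465895 156.09395335  76.10240618]
[654.5708083  203.25850712   9.11971998]
```

```bash
python3 -m pendant '[[[1,-0.440,-0.144,0.04,2.2],[1,-0.440,-0.144,0.04,2.2],[1,-0.440,-0.144,0.04,2.2],[1,-0.440,-0.144,0.04,2.2],[1,-0.440,-0.144,0.04,2.2],[1,-0.440,-0.144,0.04,2.2],[1,-0.440,-0.144,0.04,2.2],[1,-0.440,-0.144,0.04,2.2]]]' && python3 -c "
from h import *
go(584,289,130,0.567)"
```

```text
t: 0.9
eef_pos: [535.5, 328.7, 179.8]
tcp_rot: [-3.141, 0.0, 1.565]
ft_force: [1.3, 1.5, 0.5]
opening: 0.997
pos [535.5 328.7 179.8] yaw 1.565 -> shift m [-0.0394  0.0487  0.0498] turn 0.998 t 0.9
```

```bash
python3 -m pendant '[[[1,-0.040,0.049,0.03,1.0],[1,-0.040,0.049,0.03,1.0],[1,-0.040,0.049,0.03,1.0],[1,-0.040,0.049,0.03,1.0],[1,-0.040,0.049,0.03,1.0],[1,-0.040,0.049,0.03,1.0],[1,-0.040,0.049,0.03,1.0],[1,-0.040,0.049,0.03,1.0]]]' && python3 -c "
from h import *
go(584,289,16,0.567)"
```

```text
t: 1.7
eef_pos: [583.1, 290.3, 149.9]
tcp_rot: [-3.141, 0.001, 0.57]
ft_force: [0.7, -0.1, -0.5]
opening: 1.0
pos [583.1 290.3 149.9] yaw 0.57 -> shift m [1.000e-04 1.600e-03 1.339e-01] turn 0.003 t 1.7
```

```bash
python3 -m pendant '[[[1,0,0.0016,0.04,0],[1,0,0.0016,0.08,0],[1,0,0.0016,0.11,0],[1,0,0.0016,0.134,0],[1,0,0.0016,0.134,0],[0.4,0,0.0016,0.134,0],[0.4,0,0.0016,0.134,0],[0.4,0,0.0016,0.134,0]]]' && python3 -m pendant '[[[0.4,0,0,0,0],[0.4,0,0,0,0],[0.4,0,0,-0.01,0],[0.4,0,0,-0.03,0],[0.4,0,0,-0.06,0],[0.4,0,0,-0.10,0],[0.4,0,0,-0.14,0],[0.4,0,0,-0.14,0]]]'
python3 -c "
from h import *
c=cam('scene'); cv2.imwrite('pics/lift.png',cv2.resize(c['image'][200:440,240:560],None,fx=2,fy=2))
go(584,289,160,1.79)"
```

```text
t: 2.5
eef_pos: [584.8, 289.3, 17.8]
tcp_rot: [3.141, -0.002, 0.572]
ft_force: [0.5, -0.1, -0.4]
opening: 0.804
t: 3.3
eef_pos: [586.1, 289.8, 162.6]
tcp_rot: [3.14, -0.009, 0.572]
ft_force: [-0.3, 0.7, -1.4]
opening: 0.646
pos [585.  289.4 159.6] yaw 0.572 -> shift m [-0.0011 -0.0002 -0.0004] turn -1.218 t 3.4
```

View pics/lift.png

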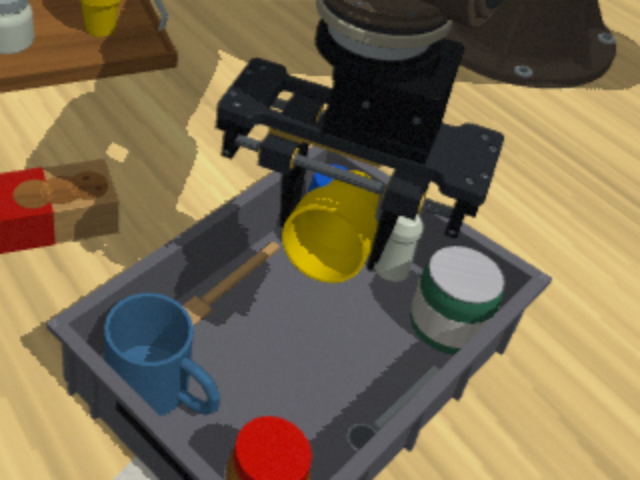

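The tumbler is held by its band (opening 61 mm), still at its lying tilt, and clear of everything. Next I'll carry it over the strip, mouth towards the crate wall.

```bash
python3 -c "
from h import *
go(571,122,125,1.79)"

```

```text
pos [585.  289.4 159.6] yaw 0.572 -> shift m [-0.1026  0.1331  0.0342] turn -1.218 t 3.4
```

```bash
python3 -m pendant '[[[0.4,-0.03,0.03,0,-0.15],[0.4,-0.05,0.06,0,-0.3],[0.4,-0.07,0.09,0,-0.45],[0.4,-0.09,0.12,0,-0.6],[0.4,-0.103,0.133,0,-0.75],[0.4,-0.103,0.133,0.01,-0.9],[0.4,-0.103,0.133,0.02,-1.05],[0.4,-0.103,0.133,0.034,-1.2]]]' && python3 - <<'E'
from h import *
go(571,122,111,1.79)
for n in ['scene','top']:
    c=cam(n); cv2.imwrite(f'pics/{n}2.png',c['image'])
    g=env.state()['eef_pos']; P=ypts(c,g,70,40,260); print(n,len(P))
    if len(P)>100:
        r=fit_lying(P,[g[0]+3,g[1]-14,g[2]+16,1.79]); print(r[0].round(3),r[1])
E
```

```text
t: 4.15
eef_pos: [569.1, 121.1, 121.3]
tcp_rot: [-3.141, -0.0, 1.777]
ft_force: [0.4, 0.1, -0.6]
opening: 0.64
pos [569.1 121.1 121.3] yaw 1.777 -> shift m [0.0005 0.0021 0.0103] turn -0.013 t 4.2
scene 726
[5.76083e+02 1.08321e+02 1.36730e+02 1.84500e+00 2.38000e-01] 0.7084371955785382
top 77
```

```bash
python3 -m pendant '[[[0.4,0,0,0.02,0],[0.4,0,0,0.036,0],[0.4,-0.001,0,0.040,0],[0.4,-0.004,0,0.044,0],[0.4,-0.0065,0,0.047,0],[0.4,-0.008,0,0.051,0],[0.4,-0.010,0,0.0555,0],[0.4,-0.010,0,0.0555,0]]]' && python3 - <<'E'
from h import *
c=cam('scene'); cv2.imwrite('pics/s3.png',cv2.resize(c['image'][190:390,230:490],None,fx=2.5,fy=2.5))
g=env.state()['eef_pos']; P=ypts(c,g,70,30,260); r=fit_lying(P,[g[0]+3,g[1]-14,g[2]+16,1.79],.7); print(len(P),r[0].round(3),r[1], env.state()['ft_force'],g)
E
```

```text
t: 5.05
eef_pos: [571.3, 111.3, 66.2]
tcp_rot: [-3.141, -0.0, 1.771]
ft_force: [-0.1, -0.1, -0.2]
opening: 0.644
584 [5.74411e+02 9.61780e+01 8.42270e+01 1.74300e+00 2.76000e-01] 0.6455966682010921 [ 0.2827976   0.09348214 -0.65234741] [571.36630583 111.48714891  66.46720549]
```

View pics/s3.png

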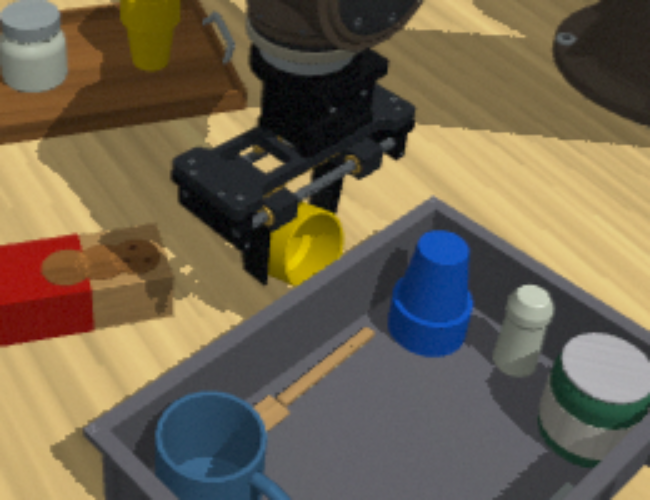

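The mouth slid off the rim edge because it overlapped by only a few mm, so the tumbler is still at its lying tilt with no force. I'll raise it, go 16 mm further in and retry.

```bash
python3 -m pendant '[[[0.4,0,0,-0.02,0],[0.4,0,0,-0.035,0],[0.4,0,0,-0.035,0],[0.4,0.008,0,-0.035,0],[0.4,0.016,0,-0.035,0],[0.4,0.016,0,-0.03,0],[0.4,0.016,0,-0.026,0],[0.4,0.016,0,-0.026,0]]]' && python3 -m pendant '[[[0.4,0,0,0.006,0],[0.4,-0.001,0,0.008,0],[0.4,-0.003,0,0.0105,0],[0.4,-0.005,0,0.013,0],[0.4,-0.007,0,0.0155,0],[0.4,-0.009,0,0.019,0],[0.4,-0.011,0,0.023,0],[0.4,-0.011,0,0.023,0]]]' && python3 - <<'E'
from h import *
c=cam('scene'); cv2.imwrite('pics/s4.png',cv2.resize(c['image'][190:390,230:490],None,fx=2.5,fy=2.5))
g=env.state()['eef_pos']; P=ypts(c,g,70,30,260)
for t in (.3,.8): r=fit_lying(P,[g[0]+3,g[1]-14,g[2]+16,1.79],t); print(len(P),r[0].round(3),r[1], env.state()['ft_force'],g)
E
```

```text
t: 5.9
eef_pos: [567.8, 127.3, 91.6]
tcp_rot: [-3.14, -0.0, 1.772]
ft_force: [1.6, 0.7, -0.8]
opening: 0.647
t: 6.7
eef_pos: [570.9, 116.0, 70.0]
tcp_rot: [3.141, 0.0, 1.771]
ft_force: [-0.6, -1.6, 4.6]
opening: 0.646
643 [5.73243e+02 1.06155e+02 8.41260e+01 1.77100e+00 5.33000e-01] 0.5871054557300863 [-0.09138603 -3.19743847  3.83113701] [570.90638744 116.06725429  70.06579674]
643 [5.73549e+02 1.04309e+02 8.59150e+01 1.76300e+00 4.80000e-01] 0.645962404746971 [-0.09138603 -3.19743847  3.83113701] [570.90638744 116.06725429  70.06579674]
```

It's tipping now: tilt is about 30° with roughly 5 N of force. Continuing along the arc.

```bash
python3 -m pendant '[[[0.4,0,0,0.003,0],[0.4,0,0,0.006,0],[0.4,0,0,0.008,0],[0.4,0.001,0,0.011,0],[0.4,0.002,0,0.014,0],[0.4,0.002,0,0.018,0],[0.4,0.003,0,0.0215,0],[0.4,0.003,0,0.0215,0]]]' && python3 - <<'E'
from h import *
c=cam('scene'); cv2.imwrite('pics/s5.png',cv2.resize(c['image'][190:390,230:490],None,fx=2.5,fy=2.5))
g=env.state()['eef_pos']; P=ypts(c,g,70,20,260)
for t in (.7,1.2): r=fit_lying(P,[g[0]+3,g[1]-9,g[2]+10,1.79],t); print(len(P),r[0].round(3),r[1], env.state()['ft_force'],g)
E
```

```text
t: 7.55
eef_pos: [570.4, 118.4, 48.8]
tcp_rot: [3.14, 0.001, 1.772]
ft_force: [-0.4, -9.3, 6.6]
opening: 0.644
398 [574.476 108.533  61.549   1.754   0.989] 0.6995071341723467 [-0.44678355 -8.64968886  6.87499606] [570.44136672 118.38311994  48.79715622]
398 [572.828 106.243  63.902   1.748   0.946] 0.5416235105054077 [-0.44678355 -8.64968886  6.87499606] [570.44136672 118.38311994  48.79715622]
```

View pics/s5.png

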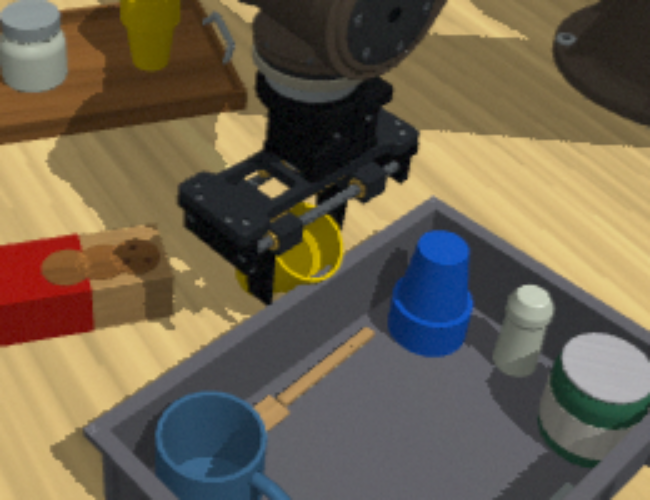

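```bash
python3 -m pendant '[[[0.4,0,0,0.003,0],[0.4,0,0,0.006,0],[0.4,0.001,0,0.008,0],[0.4,0.002,0,0.009,0],[0.4,0.003,0,0.009,0],[0.4,0.004,0,0.009,0],[0.4,0.004,0,0.009,0],[0.4,0.004,0,0.009,0]]]' && python3 - <<'E'
from h import *
c=cam('scene'); cv2.imwrite('pics/s6.png',cv2.resize(c['image'][190:390,230:490],None,fx=2.5,fy=2.5))
g=env.state()['eef_pos']; P=ypts(c,g,70,20,260)
for t in (.9,1.4): r=fit_lying(P,[g[0]+1,g[1]-5,g[2]+6,1.79],t); print(len(P),r[0].round(3),r[1], env.state()['ft_force'],g)
c=cam('top'); P2=ypts(c,g,70,20,260); print(len(P2))
E
```

```text
t: 8.4
eef_pos: [570.7, 120.2, 40.3]
tcp_rot: [3.139, 0.003, 1.772]
ft_force: [3.2, -27.1, 9.8]
opening: 0.642
281 [572.308 110.199  58.452   1.72    1.112] 0.5777741943676524 [  2.07962653 -27.50384852   9.90912213] [570.71245439 120.25878841  40.2595327 ]
281 [574.516 108.479  57.279   1.854   1.068] 0.5578280466981482 [  2.07962653 -27.50384852   9.90912213] [570.71245439 120.25878841  40.2595327 ]
0
```

The tilt is now about 62°, but the side force rose to 27 N, so I'm stopping the push. I'll back off, set the foot on the table and drag away from the wall so that foot friction finishes the tipping.

```bash
python3 -m pendant '[[[0.4,-0.005,0,0.003,0],[0.4,-0.006,0,0.007,0],[0.4,-0.007,0,0.010,0],[0.4,-0.011,0,0.011,0],[0.4,-0.016,0,0.011,0],[0.4,-0.021,0,0.0105,0],[0.4,-0.026,0,0.010,0],[0.4,-0.030,0,0.010,0]]]' && python3 - <<'E'
from h import *
c=cam('scene'); im=cv2.resize(c['image'][190:390,230:490],None,fx=2,fy=2)
c2=cam('top'); im2=cv2.resize(c2['image'][200:330,190:300],None,fx=2.5,fy=3.0769,interpolation=3); cv2.imwrite('pics/s7.png',np.hstack([im,im2[:400]]))
g=env.state()['eef_pos']; P=ypts(c,g,70,10,260)
for t in (.9,1.4): r=fit_lying(P,[g[0]+1,g[1]-5,g[2]+6,1.79],t); print(len(P),r[0].round(3),r[1], env.state()['ft_force'],g)
E
```

```text
t: 9.3
eef_pos: [575.5, 94.6, 29.8]
tcp_rot: [3.14, -0.001, 1.772]
ft_force: [-0.9, 6.5, 10.0]
opening: 0.646
458 [577.895  90.683  48.207   1.89    1.291] 0.606291817502683 [-0.66274602 -0.37852217  9.06569712] [575.63514357  94.12930381  29.80914745]
458 [577.429  88.929  50.042   1.828   1.239] 0.5325504064185489 [-0.66274602 -0.37852217  9.06569712] [575.63514357  94.12930381  29.80914745]
```

View pics/s7.png

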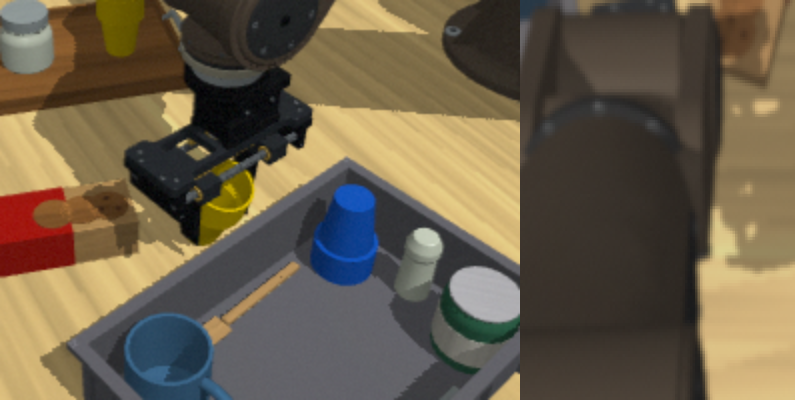

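```bash
python3 -m pendant '[[[0.4,-0.004,0,0,0],[0.4,-0.008,0,-0.0005,0],[0.4,-0.012,0,-0.001,0],[0.4,-0.016,0,-0.001,0],[0.4,-0.018,0,-0.001,0],[0.4,-0.018,0,-0.001,0],[0.4,-0.018,0,-0.001,0],[0.4,-0.018,0,-0.001,0]]]' && python3 - <<'E'
from h import *
c=cam('scene')
g=env.state()['eef_pos']; P=ypts(c,g,70,10,260)
for t in (1.2,1.5): r=fit_lying(P,[g[0]+1,g[1]-5,g[2]+14,1.79],t); print(len(P),r[0].round(3),r[1], env.state()['ft_force'],g)
E
```

```text
t: 10.2
eef_pos: [578.7, 76.2, 30.1]
tcp_rot: [-3.142, 0.0, 1.772]
ft_force: [0.7, -0.9, 0.6]
opening: 0.649
463 [580.888  73.74   49.702   1.756   1.261] 0.6067773666229691 [-0.16671605 -1.06888397  0.76049735] [578.6743372  76.3019394  30.1300342]
463 [579.903  71.09   50.838   1.759   1.249] 0.5216941441180012 [-0.16671605 -1.06888397  0.76049735] [578.6743372  76.3019394  30.1300342]
```

```bash
python3 -m pendant '[[[0.4,0,0,0.003,0],[0.4,-0.002,0,0.005,0],[0.4,-0.006,0,0.0055,0],[0.4,-0.010,0,0.0055,0],[0.4,-0.014,0,0.0055,0],[0.4,-0.018,0,0.0055,0],[0.4,-0.020,0,0.0055,0],[0.4,-0.020,0,0.0055,0]]]' && python3 - <<'E'
from h import *
c=cam('scene')
g=env.state()['eef_pos']; P=ypts(c,g,70,10,260)
for t in (1.2,1.5): r=fit_lying(P,[g[0]+1,g[1]-5,g[2]+14,1.79],t); print(len(P),r[0].round(3),r[1], env.state()['ft_force'],g)
E
```

```text
t: 11.05
eef_pos: [582.9, 57.0, 25.2]
tcp_rot: [3.141, -0.0, 1.771]
ft_force: [-1.6, 1.2, 8.4]
opening: 0.643
541 [583.267  57.041  47.658   4.849   1.711] 0.574324599948902 [-0.45228019  1.29810323  6.37258097] [582.87376701  57.08658468  25.16203476]
541 [583.267  57.041  47.658   1.708   1.431] 0.5743245876893255 [-0.45228019  1.29810323  6.37258097] [582.87376701  57.08658468  25.16203476]
```

Now 82°, which is well within self-righting. I'll let go and rise straight up.

```bash
python3 -m pendant '[[[0.7,0,0,0,0],[0.8,0,0,0,0],[1,0,0,0,0],[1,0,0,0,0],[1,0,0,0,0],[1,0,0,-0.01,0],[1,0,0,-0.03,0],[1,0,0,-0.05,0]]]' && python3 -m pendant '[[[1,0,0,-0.04,0],[1,0,0,-0.07,0],[1,0,0,-0.07,0],[1,0,0,-0.07,0],[1,0,0,-0.07,0],[1,0,0,-0.07,0],[1,0,0,-0.07,0],[1,0,0,-0.07,0]]]' && python3 - <<'E'
from h import *
c=cam('scene')
cv2.imwrite('pics/s8.png',cv2.resize(c['image'][120:360,150:470],None,fx=2,fy=2))
g=env.state()['eef_pos']; P=ypts(c,g,70,10,100)
for t in (1.5,): r=fit_lying(P,[583,57,44,1.79],t); print(len(P),r[0].round(3),r[1],g)
z=np.array([0,0,1.]); f=lambda p:sdist(P,np.array(p),z)
r=least_squares(f,[583,57,44],loss='soft_l1'); print(r.x,np.median(f(r.x)))
E
```

```text
t: 11.9
eef_pos: [582.6, 56.8, 75.7]
tcp_rot: [-3.141, -0.0, 1.772]
ft_force: [0.5, -0.3, 0.9]
opening: 0.999
t: 12.7
eef_pos: [582.5, 56.8, 144.1]
tcp_rot: [-3.141, -0.0, 1.772]
ft_force: [0.2, 0.2, 0.1]
opening: 1.003
976 [ 5.84886e+02  5.09330e+01  4.69120e+01 -5.13000e-01  1.57800e+00] 0.6521636555888346 [582.57117769  56.76133131 144.23055497]
[584.65594136  50.97032608  46.94498571] 0.6530687822711894
```

View pics/s8.png

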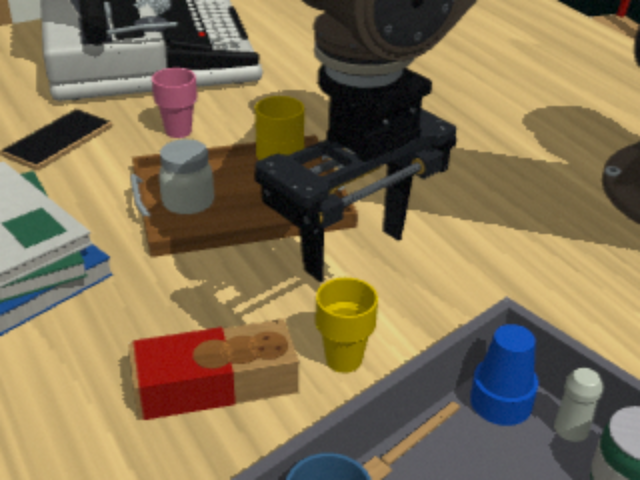

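The tumbler stands upright on the bare strip at about (585,51), released, with the biscuits and crate contents undisturbed. Now I'll regrasp it by the band from above, fingertips above the shoulder.

```bash
python3 -c "
from h import *
go(584.7,51,61)"
```

```text
pos [582.6  56.8 144.2] yaw 1.772 -> shift m [-0.0061  0.001   0.0832] turn 0 t 12.8
```

```bash
python3 -m pendant '[[[1,-0.006,0.001,0.01,0],[1,-0.006,0.001,0.05,0],[1,-0.006,0.001,0.083,0],[1,-0.006,0.001,0.083,0],[0.4,-0.006,0.001,0.083,0],[0.4,-0.006,0.001,0.083,0],[0.4,-0.006,0.001,0.083,0],[0.4,-0.006,0.001,0.083,0]]]' && python3 -m pendant '[[[0.4,0,0,0,0],[0.4,0,0,0,0],[0.4,0,0,-0.02,0],[0.4,0,0,-0.06,0],[0.4,0,0,-0.10,0],[0.4,0,0,-0.14,0],[0.4,0,0,-0.15,0],[0.4,0,0,-0.15,0]]]' && python3 -c "
from h import *
go(498.3,-261,215)"
```

```text
t: 13.55
eef_pos: [585.3, 51.1, 62.9]
tcp_rot: [3.14, 0.0, 1.772]
ft_force: [0.2, 0.5, 0.5]
opening: 0.724
t: 14.35
eef_pos: [585.2, 51.1, 213.0]
tcp_rot: [3.139, 0.001, 1.772]
ft_force: [-0.1, -0.3, -1.6]
opening: 0.651
pos [585.2  51.1 213. ] yaw 1.772 -> shift m [-0.2885 -0.1475 -0.0023] turn 0 t 14.3
```

```bash
python3 -m pendant '[[[0.4,-0.03,-0.015,0,0],[0.4,-0.07,-0.036,0,0],[0.4,-0.11,-0.056,0,0],[0.4,-0.15,-0.077,0,0],[0.4,-0.19,-0.097,0,0],[0.4,-0.23,-0.118,0,0],[0.4,-0.265,-0.136,0,0],[0.4,-0.288,-0.147,0,0]]]' && python3 - <<'E'
from h import *
c=cam('scene'); s=env.state(); g=s['eef_pos']; go(498.3,-261,215)
A=ypts(c,(498,-261),80,150,260); B=ypts(c,(498,-261),80,8,132)
cv2.imwrite('pics/s9.png',cv2.resize(c['image'][60:260,180:440],None,fx=2.5,fy=2.5))
r=fit_lying(A,[*g[:2],g[2]-17,0],1.5); print(len(A),r[0].round(2),r[1])
z=np.array([0,0,1.]); f=lambda p:sdist(A,np.array(p),z); r=least_squares(f,[*g[:2],g[2]-17],loss='soft_l1'); print('held',r.x.round(1),np.median(f(r.x)))
def f(p): 
    p=np.array(p); return np.minimum(sdist(B,p,z),sdist(B,p-[0,0,34],z))
r=least_squares(f,[498,-261,84],loss='soft_l1'); print('stack',len(B),r.x.round(1),np.median(f(r.x)))
E
```

```text
t: 15.15
eef_pos: [496.7, -262.5, 209.4]
tcp_rot: [-3.139, -0.002, 1.77]
ft_force: [1.1, 0.2, -0.8]
opening: 0.647
pos [ 496.4 -264.9  209.4] yaw 1.769 -> shift m [ 0.0034  0.0026 -0.0056] turn 0 t 15.2
673 [ 4.9678e+02 -2.6151e+02  1.9195e+02  1.9000e-01  1.5500e+00] 0.6976094827054844
held [ 497.6 -261.4  192.7] 0.7241637552979524
stack 886 [ 499.7 -261.2   85.7] 0.745438862384443
```

View pics/s9.png

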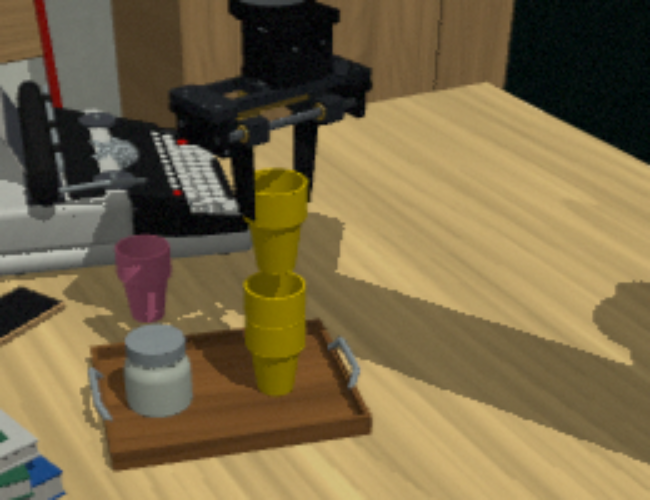

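Upright in the hand, foot above the stack (in crop, foot at 275,270; stack mouth at 275,285). I'll settle and average several frames before lowering.

```bash
cat >> h.py <<'E'
def rel(n=6,zs=140):
    A=[];B=[]
    for i in range(n):
        c=cam('scene'); A.append(ypts(c,(498,-261),80,zs,280)); B.append(ypts(c,(498,-261),80,8,min(zs,132)))
    A=np.vstack(A);B=np.vstack(B); s=env.state(); g=s['eef_pos']; z=np.array([0,0,1.])
    t=fit_lying(A,[*g[:2],g[2]-17,0],1.5)[0]
    h=least_squares(lambda p:sdist(A,np.array(p),z),[*g[:2],g[2]-17],loss='soft_l1').x
    k=least_squares(lambda p:np.minimum(sdist(B,np.array(p),z),sdist(B,np.array(p)-[0,0,34],z)),[498,-261,84],loss='soft_l1').x
    print('tcp',g.round(1),'held',h.round(1),'axis',ax(*t[3:]).round(3),'stack',k.round(1),'d',(k-h).round(1))
    d=k-h; go(g[0]+d[0],g[1]+d[1],g[2]+d[2]+34)
E
python3 -c "
from h import *
[env.read_camera('scene') for _ in range(3)]
rel(8)"
```

```text
tcp [ 498.5 -259.9  211.7] held [ 499.7 -259.   194.1] axis [0.007 0.002 1.   ] stack [ 498.1 -260.4   85.3] d [  -1.6   -1.4 -108.8]
pos [ 498.5 -259.9  211.7] yaw 1.773 -> shift m [-0.001  -0.0018  0.0748] turn 0 t 15.8
```

```bash
python3 -m pendant '[[[0.4,-0.001,-0.0015,0,0],[0.4,-0.001,-0.0015,0.01,0],[0.4,-0.001,-0.0015,0.02,0],[0.4,-0.001,-0.0015,0.03,0],[0.4,-0.001,-0.0015,0.035,0],[0.4,-0.001,-0.0015,0.035,0],[0.4,-0.001,-0.0015,0.035,0],[0.4,-0.001,-0.0015,0.035,0]]]' && python3 -c "
from h import *
rel(8,132)"
```

```text
t: 16.55
eef_pos: [497.2, -261.9, 177.0]
tcp_rot: [3.141, 0.0, 1.772]
ft_force: [-0.2, -0.3, -1.0]
opening: 0.648
tcp [ 497.  -261.7  176.8] held [ 498.6 -261.   160.2] axis [0.029 0.003 1.   ] stack [ 498.6 -261.5   85.3] d [  0.   -0.5 -74.9]
pos [ 497.  -261.7  176.8] yaw 1.772 -> shift m [-0.0005 -0.0001  0.0409] turn 0 t 16.9
```

```bash
python3 -m pendant '[[[0.4,-0.0003,0,0.006,0],[0.4,-0.0003,0,0.012,0],[0.4,-0.0003,0,0.018,0],[0.4,-0.0003,0,0.023,0],[0.4,-0.0003,0,0.028,0],[0.4,-0.0003,0,0.032,0],[0.4,-0.0003,0,0.035,0],[0.4,-0.0003,0,0.036,0]]]' && python3 -m pendant '[[[0.4,0,0,0.001,0],[0.4,0,0,0.002,0],[0.4,0,0,0.003,0],[0.4,0,0,0.003,0],[0.4,0,0,0.004,0],[0.4,0,0,0.004,0],[0.4,0,0,0.004,0],[0.4,0,0,0.004,0]]]'; python3 -c "
from h import *
print(env.state()['ft_force'],env.state()['eef_pos'])"
```

```text
t: 17.75
eef_pos: [497.0, -262.0, 140.3]
tcp_rot: [-3.141, -0.0, 1.772]
ft_force: [-0.0, -0.2, -0.7]
opening: 0.644
t: 18.55
eef_pos: [497.1, -262.0, 136.7]
tcp_rot: [3.141, 0.0, 1.772]
ft_force: [0.1, -0.4, -0.2]
opening: 0.647
[ 0.05349205 -0.36121848 -0.15412376] [ 497.12948233 -262.0475923   136.71785545]
```

```bash
python3 -m pendant '[[[0.4,0,0,0.0005,0],[0.4,0,0,0.001,0],[0.4,0,0,0.0015,0],[0.4,0,0,0.0015,0],[0.4,0,0,0.002,0],[0.4,0,0,0.002,0],[0.4,0,0,0.002,0],[0.4,0,0,0.002,0]]]'
```

```text
t: 19.35
eef_pos: [498.1, -262.5, 136.2]
tcp_rot: [3.139, 0.002, 1.772]
ft_force: [-0.0, 1.7, 13.0]
opening: 0.645
```

A firm 13 N seat at the expected height (TCP 136). I'll relieve the load, let go and rise.

```bash
python3 -m pendant '[[[0.4,0,0,-0.001,0],[0.4,0,0,-0.0015,0],[0.7,0,0,-0.0015,0],[0.75,0,0,-0.0015,0],[0.9,0,0,-0.0015,0],[1,0,0,-0.0015,0],[1,0,0,-0.0015,0],[1,0,0,-0.0015,0]]]' && python3 -m pendant '[[[1,0,0,-0.01,0],[1,0,0,-0.03,0],[1,0,0,-0.06,0],[1,0,0,-0.09,0],[1,0,0,-0.12,0],[1,0,0,-0.14,0],[1,0,0,-0.14,0],[1,0,0,-0.14,0]]]' && python3 - <<'E'
from h import *
c=cam('scene'); B=ypts(c,(498,-261),80,8,200); z=np.array([0,0,1.])
cv2.imwrite('pics/end.png',np.hstack([cv2.resize(c['image'][100:240,200:380],None,fx=2.8,fy=2.8),np.zeros((392,4,3),np.uint8),cv2.resize(c['image'][240:480,220:420],(280,392))]))
f=lambda p:np.min([sdist(B,np.array(p)-[0,0,k],z) for k in (0,34,68)],axis=0)
r=least_squares(f,[498,-261,118],loss='soft_l1'); print(len(B),r.x.round(1),np.median(f(r.x)),B[:,2].max(),env.state()['eef_pos'])
A=B[B[:,2]>98]; t=fit_lying(A,[498,-261,118,0],1.5); print('top axis',ax(*t[0][3:]).round(3),t[0].round(2))
E
```

```text
t: 20.15
eef_pos: [497.1, -262.0, 136.1]
tcp_rot: [-3.142, -0.0, 1.772]
ft_force: [0.5, 0.4, 0.6]
opening: 0.984
t: 20.95
eef_pos: [496.9, -261.9, 276.4]
tcp_rot: [3.141, 0.0, 1.772]
ft_force: [0.3, -0.4, 0.0]
opening: 1.002
1176 [ 497.7 -260.7  119.2] 0.7425969724736134 164.77791157728873 [ 496.73205641 -261.81378726  275.69149371]
top axis [-0.109 -0.174  0.979] [ 501.37 -255.48  121.6    -2.13    1.36]
```

View pics/end.png

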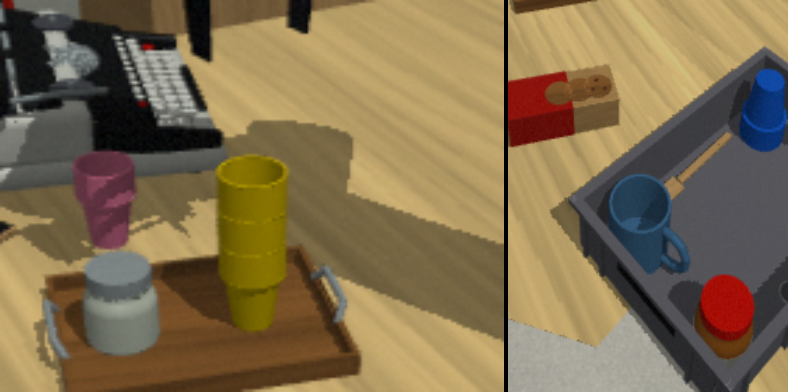

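The three yellow bands are evenly spaced and straight. The upper centre is at z 119, against 118 expected and a known bias of about 1.5 mm, and the hand is well clear. Handing in.

```bash
python3 -c "
from h import *
c0=dict(np.load('scene0.npz')); c=cam('scene')
d=cv2.absdiff(c0['image'],c['image']).max(2)
for n,(u,v) in dict(biscuits=(258,303),mug=(318,372),jar=(376,430),blue=(404,307),tin=(468,345),salt=(440,320),sugar=(243,208),stirrer=(360,340)).items(): print(n,d[v-12:v+12,u-12:u+12].mean().round(1),end=' ')
env.job_done()"
```

```text
biscuits 4.5 mug 3.3 jar 6.5 blue 5.1 tin 3.3 salt 2.9 sugar 2.8 stirrer 2.8 the job is handed in; nothing more can be done
```

The yellow tumbler is out of the crate and fully seated, mouth up, on the stack of yellow tumblers on the tray. It has been let go, and I handed the job in at about 21 s of the 67 s allowed.

**How it went:** The pendant keeps the tool vertical, so I gripped the lying tumbler by its band and tipped it in the grip against the crate's rim. I finished tipping it by dragging its foot on the bare table, then let go, and it stood by itself. I took it again from above by the band, fingertips above the shoulder, and lowered it into the stack until it met 13 N at the expected height. Then I released it and rose clear.

**Last checks that agreed:**
- **Stack:** the three bands look evenly spaced and straight. The fitted centre of the top tumbler is at z 119 mm; 118 is expected, and the camera reads about 1.5 mm high.
- **Robot:** clear of everything, with the hand about 110 mm above the stack.
- **Bystanders:** the before-and-after images match at noise level around the eight I compared: biscuits, mug, jam jar, blue tumbler, tea tin, salt, sugar pot and stirrer. I did not compare the teaspoon.

**What failed or disagreed:**
- **First tip:** the first try slid off the rim because the overlap was too small, so I repeated it further in.
- **Side force:** one push against the rim reached 27 N before I backed off; that is below both force limits.
- **Tilt fit:** a separate fit to the top band alone suggested about a 12° lean. I disregarded it because it rests on only a short stretch of band, and the picture and the whole-stack fit show it upright.

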